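# Put the press dies away and turn the plate

## Task

This side of the brass plate is finished, so clear the bench first: put every aluminium press die that is standing out into the graded stand, each upright and right down in the hole that fits its diameter. When all of them are away, turn the brass plate over and leave it lying flat in the middle of its cork pad with the recessed face up. Leave the loupe, oil jar, hammer and tweezers where they are.

Things in the scene. Friction and masses are not known exactly. Their poses are not given: they have to be found in the camera images.
- die_18: press die of turned aluminium, loose, standing on its foot at the start: round body 18 mm in diameter, 58 mm high, foot chamfered 1.5 mm, and on top a round spigot 14 mm in diameter, 32 mm high, the same on all dies (90 mm high in all, 53 g). Origin: centre of the foot's underside; z runs up the die. Not every die is out on every start
- die_23: press die of turned aluminium, loose, standing on its foot at the start: round body 23 mm in diameter, 58 mm high, foot chamfered 1.5 mm, and on top a round spigot 14 mm in diameter, 32 mm high, the same on all dies (90 mm high in all, 78 g). Origin: centre of the foot's underside; z runs up the die. Not every die is out on every start
- die_28: press die of turned aluminium, loose, standing on its foot at the start: round body 28 mm in diameter, 58 mm high, foot chamfered 1.5 mm, and on top a round spigot 14 mm in diameter, 32 mm high, the same on all dies (90 mm high in all, 110 g). Origin: centre of the foot's underside; z runs up the die. Not every die is out on every start
- die_33: press die of turned aluminium, loose, standing on its foot at the start: round body 33 mm in diameter, 58 mm high, foot chamfered 1.5 mm, and on top a round spigot 14 mm in diameter, 32 mm high, the same on all dies (90 mm high in all, 147 g). Origin: centre of the foot's underside; z runs up the die. Not every die is out on every start
- die_38: press die of turned aluminium, loose, standing on its foot at the start: round body 38 mm in diameter, 58 mm high, foot chamfered 1.5 mm, and on top a round spigot 14 mm in diameter, 32 mm high, the same on all dies (90 mm high in all, 191 g). Origin: centre of the foot's underside; z runs up the die. Not every die is out on every start
- die_43: press die of turned aluminium, loose, standing on its foot at the start: round body 43 mm in diameter, 58 mm high, foot chamfered 1.5 mm, and on top a round spigot 14 mm in diameter, 32 mm high, the same on all dies (90 mm high in all, 241 g). Origin: centre of the foot's underside; z runs up the die. Not every die is out on every start
- stand_hole0 (a point): mouth centre of the 20 mm hole (for the 18 mm die) in the stand, at the level of the stand's top face, 36 mm above the bench; the hole is 26 mm deep, blind, with a 1.5 mm chamfer; z up, axes as the stand's
- stand_hole1 (a point): mouth centre of the 25 mm hole (for the 23 mm die) in the stand, at the level of the stand's top face, 36 mm above the bench; the hole is 26 mm deep, blind, with a 1.5 mm chamfer; z up, axes as the stand's
- stand_hole2 (a point): mouth centre of the 30 mm hole (for the 28 mm die) in the stand, at the level of the stand's top face, 36 mm above the bench; the hole is 26 mm deep, blind, with a 1.5 mm chamfer; z up, axes as the stand's
- stand_hole3 (a point): mouth centre of the 35 mm hole (for the 33 mm die) in the stand, at the level of the stand's top face, 36 mm above the bench; the hole is 26 mm deep, blind, with a 1.5 mm chamfer; z up, axes as the stand's
- stand_hole4 (a point): mouth centre of the 40 mm hole (for the 38 mm die) in the stand, at the level of the stand's top face, 36 mm above the bench; the hole is 26 mm deep, blind, with a 1.5 mm chamfer; z up, axes as the stand's
- stand_hole5 (a point): mouth centre of the 45 mm hole (for the 43 mm die) in the stand, at the level of the stand's top face, 36 mm above the bench; the hole is 26 mm deep, blind, with a 1.5 mm chamfer; z up, axes as the stand's
- stand: fixed wooden stand for the dies, 64 mm (its x) by 310 mm (its y) by 36 mm high, one row of six upright blind holes along its y at 50 mm pitch, graded from 20 mm at its -y end to 45 mm at its +y end, each 2 mm wider than its die. Origin: centre of the underside
- plate: flat brass plate, 90 mm (its x) by 62 mm (its y) by 12 mm thick (its z), 560 g, loose, on the cork pad. Its +z face, up at the start, is plain; its -z face has a dark ring-shaped recess 48 mm across and four dark holes at the corners. Origin: centre of the -z (recessed) face, 12 mm below the plain face; turned over, its z points down. It can stand by itself on an edge
- pad: fixed cork pad, 180 mm (its x) by 150 mm (its y), 4 mm thick, under the brass plate. Origin: centre of its underside, on the bench
- loupe: black eye loupe standing on the bench, 38 mm in diameter, 34 mm high, loose, not part of the job. Origin: centre of its underside
- oil: amber jar with a black cap, 40 mm in diameter, 65 mm high, loose, not part of the job. Origin: centre of its underside
- hammer: brass hammer with a wooden handle, 220 mm long, lying along its x, loose, not part of the job
- tweezers: steel tweezers, 120 mm long, lying flat along their x, 7 mm high, loose, not part of the job

How it is judged (in metres and radians):
On the way, in this order (a step that is already met when the one before it is completed fails the run):
1. every die that is out stands home in the hole of its own diameter (horizontal distance between die_18 and stand_hole0 below 0.004 m and z of die_18 in the frame of stand_hole0 below -0.022 m and angle between each of die_18, die_23, die_28, die_33, die_38, die_43's own z axis and vertical below 0.12 rad and horizontal distance between die_23 and stand_hole1 below 0.004 m and z of die_23 in the frame of stand_hole1 below -0.022 m and horizontal distance between die_28 and stand_hole2 below 0.004 m and z of die_28 in the frame of stand_hole2 below -0.022 m and horizontal distance between die_33 and stand_hole3 below 0.004 m and z of die_33 in the frame of stand_hole3 below -0.022 m and horizontal distance between die_38 and stand_hole4 below 0.004 m and z of die_38 in the frame of stand_hole4 below -0.022 m and horizontal distance between die_43 and stand_hole5 below 0.004 m and z of die_43 in the frame of stand_hole5 below -0.022 m), for 0.2 s.
2. the plate lies turned over, recessed face up, on its pad (angle between plate's own z axis and vertical above 3.07 rad and horizontal distance between plate and pad below 0.035 m and height (world z) of plate below 0.02 m and linear speed of plate below 0.02 m/s), for 0.2 s.
At the end, for the whole second after the job is handed in: Each die present is upright (within 0.12 rad) in its own hole, within 4 mm of the hole's axis and at least 22 mm deep; the plate lies flat (within 0.07 rad) and still on the pad with its recessed face up, its centre within 35 mm of the pad's centre (all of step 1 and all of step 2); the robot touches nothing.
It fails at once if the loupe is shifted by more than 40 mm (distance of loupe from where it was at the start of the episode above 0.04 m).
It fails at once if the oil is shifted by more than 40 mm (distance of oil from where it was at the start of the episode above 0.04 m).
It fails at once if the hammer is shifted by more than 40 mm (distance of hammer from where it was at the start of the episode above 0.04 m).
It fails at once if the tweezers is shifted by more than 40 mm (distance of tweezers from where it was at the start of the episode above 0.04 m).
Of die_18, die_23, die_28, die_33, die_38, die_43 only 4 to 6 are there at a start; the rules pass over those that are not, and their reading is None.
At some moment in a run one of plate may be knocked a few centimetres aside while the robot is not near it.
It also fails if it takes over 200 s, if anything falls off the work surface, if the arm or the gripper's body presses on something with over 40 N, if the wrist force passes 120 N, or if a joint passes its speed limit or range.

## Robot

A 7-joint arm with a two-finger parallel gripper is mounted at the origin on the work surface. World frame = base frame: x ahead of the robot, y to its left, z up, the work surface at z = 0. Lengths are in mm, angles in degrees, forces in N, time in s.
With the tool pointing down it reaches from about 400 to 925 mm from the base axis. Payload 5.6 kg.
Tool frame: the origin (TCP) lies on the centre line of the jaws, within the pads' length; the fingertips stand 8 mm ahead of it and the grasp point (between the pads) lies 11 mm behind it; z points along the fingers, y is the line along which they close (so a half turn about z gives the same grasp; the last joint's range is limited). The gripper opens to 85 mm and grips with 20 to 120 N. Pads are 22 mm wide; open, the fingers measure 114 mm over their backs; the gripper's body (76 mm by 85 mm) begins 54 mm behind the grasp point. The pads swing forward as they close: fully open they stand 13 mm farther back than shut.
Start: joints at [68.354, 26.786, -0.665, 91.828, 0.344, 61.387, -3.226], TCP at [213.537, -613.93, 239.29] pointing down, gripper open.
Joint ranges: [-144.91, 144.91], [-17.63, 115.5], [-89.93, 88.59], [15.96, 139.68], [-74.01, 254.01], [8.47, 105.57], [-167.45, 167.45]. Speed limits (degrees/s): [147.25, 147.25, 180, 180, 180, 180, 180].

## Interface

Orientations are given as [roll, pitch, yaw] about the fixed x, y, z axes, in that order (R = Rz(yaw) Ry(pitch) Rx(roll)).
In Python, from rig import manip, cams, claw gives the robot as it stands (manip), with the cameras (cams) and the gripper (claw). Calls block until the motion is done:
- manip.reach(position, orientation): joint-space move of the TCP to a pose.
- manip.line_to(position, rot=None, vel=150): straight line of the TCP; rot=None keeps the orientation; vel is the mean speed in mm/s.
- manip.goto_joints(angles): joint-space move.
- claw.set_gripper(opening, f_grip=None): opening from 0.0 (shut) to 1.0 (fully open); f_grip is the grip in N (None keeps the last); returns when the fingers have stopped.
- manip.hold(seconds).
- manip.ik(position, orientation): joint angles nearest the present ones, or None.
- cams.snapshot(name): name is "scene" or "top" or "wrist"; returns a dict with "frame" (480x640x3 uint8, red, green, blue), "fx", "fy", "cx", "cy" (pixels), "world_to_cam" (4x4, takes a point from world to camera coordinates). Camera axes: x right, y down, z forward; pixel columns grow to the right and rows downward; lengths in mm; the calibration is good to about 2 mm. A picture is of the moment at which its call begins. There is no depth.
A pose or a line that the arm cannot do raises manip.PlanningError and nothing moves.
- manip.finish_job(): hands the job in; it is judged then, once.
Readings, each from a call of its own:
- manip.get_time_s(): time.
- manip.get_qpos(): joint angles.
- manip.get_qvel(): joint speeds.
- manip.get_effort(): joint torques, N m.
- manip.get_tool_pos(): TCP position.
- manip.get_tool_rot(): TCP orientation.
- manip.get_ft_force(): force on the tool from outside, world axes, zero at the start.
- manip.get_moment(): the same for the moment, N m.
- manip.get_grip_width(): opening from 0.0 (shut) to 1.0 (fully open).
- manip.get_gripper_force(): force on a finger pad.
Only numpy, scipy, OpenCV 4.12 (cv2) and the standard library are available. Lean on these libraries where they do the work, as an engineer would, in place of code of your own. Each camera call takes 0.05 s, during which the arm holds its last target. There are 200 camera calls.

## Working session

There is one attempt and no reset: what is moved stays moved. The work goes in short steps, each a Python script; the robot and the scene stay as the last script left them, time stands still between calls to the robot, and variables do not carry over. Pictures are saved under pics/ and viewed, at most 14 in all, crops included, and the job is handed in when it is done.

```bash
mkdir -p pics; ls; python3 - <<'E'
from rig import manip, cams, claw
import cv2,numpy as np
for n in("scene","top"):
    s=cams.snapshot(n);cv2.imwrite(f"pics/{n}0.png",s["frame"][:,:,::-1])
    print(n,s["fx"],s["fy"],s["cx"],s["cy"],np.round(s["world_to_cam"],4).tolist())
print(manip.get_time_s(),manip.get_tool_rot())
E
```

```text
pics
rig.py
scene 471.73795261821977 471.73795261821977 329.7493452453126 235.70263248531492 [[0.5725, 0.8198, 0.0169, -425.5942], [0.5239, -0.3498, -0.7767, -216.3338], [-0.6308, 0.4535, -0.6297, 1271.5834], [0.0, 0.0, 0.0, 1.0]]
top 585.7746973518841 585.7746973518841 319.05598408752394 244.63454614067211 [[0.0017, -0.9998, 0.0186, 112.2599], [-0.9952, -0.0035, -0.0976, 570.0465], [0.0977, -0.0183, -0.995, 1369.7568], [0.0, 0.0, 0.0, 1.0]]
0.1 [-1.79906363e+02  6.10088044e-03  1.91802306e+01]
```

View pics/scene0.png

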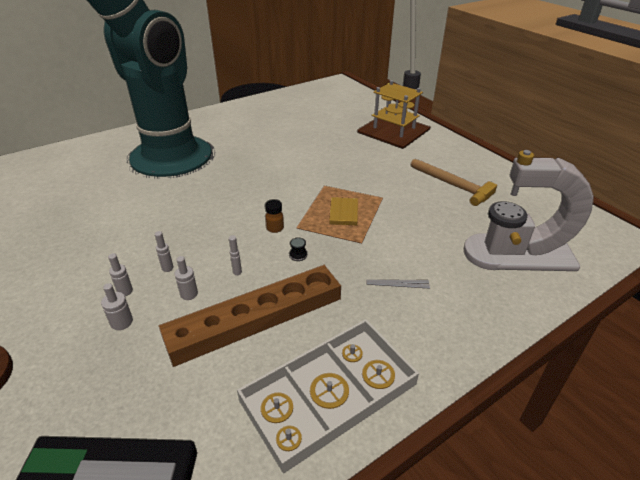

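View pics/top0.png

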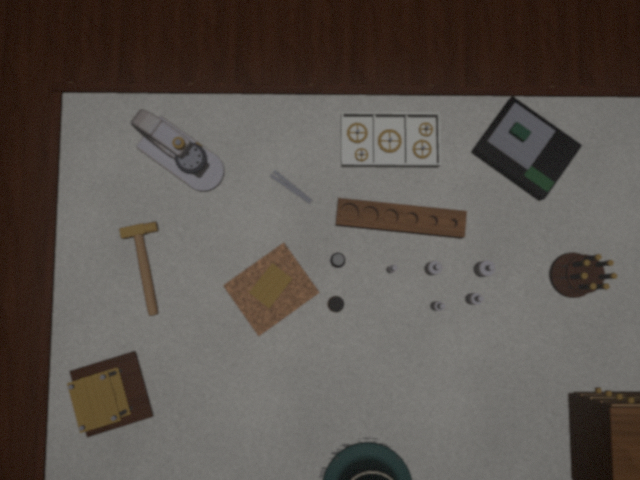

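The scene shows five dies, the stand, and the pad with the plate. The top view puts the dies near (390,268), (433,268), (484,268), (473,298) and (436,306), stand end holes near (349,210) and (455,222), and the pad near (271,288). I'll get coarse positions from these, then take closer wrist views.

```bash
cat >h.py <<'E'
from rig import manip, cams, claw
import cv2,numpy as np
def cam(s):
    W=np.array(s["world_to_cam"]);K=np.array([[s["fx"],0,s["cx"]],[0,s["fy"],s["cy"]],[0,0,1]]);return W,K
def pt(s,u,v,z):
    W,K=cam(s);R=W[:3,:3];c=-R.T@W[:3,3];d=R.T@np.linalg.inv(K)@[u,v,1];return c+d*(z-c[2])/d[2]
def px(s,p):
    W,K=cam(s);q=K@(W[:3,:3]@np.array(p,float)+W[:3,3]);return q[:2]/q[2]
def snap(n,f):
    s=cams.snapshot(n);cv2.imwrite("pics/"+f,s["frame"][:,:,::-1]);return s
E
python3 - <<'E'
from h import *
s=cams.snapshot("top")
for n,z,l in(("die",90,[(390,266),(433,265),(484,266),(473,296),(437,304)]),("hole",36,[(349,210),(455,222)]),("pad",4,[(285,243),(319,291),(259,334),(224,286)]),("plate",16,[(270,287)]),("loupe/oil",40,[(338,259),(336,303)])):
    print(n,[np.round(pt(s,u,v,z)[:2]).tolist() for u,v in l])
w=cams.snapshot("wrist");W,K=cam(w);print(K.tolist(),"campos",(-W[:3,:3].T@W[:3,3]).round(1),W[:3,:3].round(3).tolist(),manip.get_tool_pos())
for p in((500,-250,300),(600,-150,300),(550,150,300)):
  for y in(0,90,45,-45,-90,180): 
    q=manip.ik(list(p),[180,0,y]);print(p,y,None if q is None else np.round(q))
E
```

```text
die [[515.0, -46.0], [518.0, -145.0], [516.0, -261.0], [448.0, -234.0], [430.0, -152.0]]
hole [[652.0, 43.0], [624.0, -211.0]]
pad [[576.0, 196.0], [460.0, 113.0], [357.0, 256.0], [471.0, 341.0]]
plate [[469.0, 230.0]]
loupe/oil [[535.0, 69.0], [431.0, 74.0]]
[[389.65695900582796, 0.0, 314.3054264915574], [0.0, 389.65695900582796, 242.60977036677906], [0.0, 0.0, 1.0]] campos [ 278.5 -591.5  372.8] [[0.328, -0.945, -0.0], [-0.909, -0.316, 0.271], [-0.256, -0.088, -0.963]] [ 213.41012728 -613.61410789  238.67516505]
(500, -250, 300) 0 [ 31.  15. -10. 100.   3.  65. -69.]
(500, -250, 300) 90 [ 44.  17. -26. 100.   8.  65.  16.]
(500, -250, 300) 45 [ 37.  16. -17. 100.   5.  65. -26.]
(500, -250, 300) -45 [  25.   15.   -2.  101.    1.   64. -112.]
(500, -250, 300) -90 [  19.   15.    5.  101.   -1.   64. -156.]
(500, -250, 300) 180 [ 55.  20. -40.  99.  14.  66. 101.]
(600, -150, 300) 0 [ 22.  22. -15.  92.   6.  67. -84.]
(600, -150, 300) 90 [ 34.  24. -31.  91.  13.  68.   0.]
(600, -150, 300) 45 [ 27.  23. -22.  92.   9.  68. -41.]
(600, -150, 300) -45 [  16.   21.   -7.   92.    3.   67. -126.]
(600, -150, 300) -90 [ -38.   40.   77.   96.  -40.   78. -134.]
(600, -150, 300) 180 [ 41.  27. -42.  91.  19.  70.  86.]
(550, 150, 300) 0 [  19.   23.  -48.   97.   19.   68. -124.]
(550, 150, 300) 90 [ 22.  25. -54.  97.  22.  69. -37.]
(550, 150, 300) 45 [ 23.  26. -54.  97.  22.  69. -82.]
(550, 150, 300) -45 [  12.   21.  -38.   97.   14.   67. -165.]
(550, 150, 300) -90 [ 33.  37. -75.  96.  37.  76. 131.]
(550, 150, 300) 180 [ 27.  29. -61.  97.  26.  71.  49.]
```

```bash
python3 - <<'E'
from h import *
Y=84
manip.reach([545,-130,330],[180,0,Y]); snap("wrist","w1.png")
manip.reach([518,-145,210],[180,0,Y]); snap("wrist","w2.png")
manip.reach([652,43,190],[180,0,Y]); snap("wrist","w3.png")
print(manip.get_time_s(),manip.get_qpos())
a=[cv2.imread(f"pics/w{i}.png") for i in(2,3)]
cv2.imwrite("pics/w23.png",cv2.resize(np.hstack(a),(800,300)))
E
```

```text
3.9667 [ 14.84331188  33.813208   -30.4505266   92.2210951   19.28820951
  59.24963403 -27.50485192]
```

View pics/w1.png

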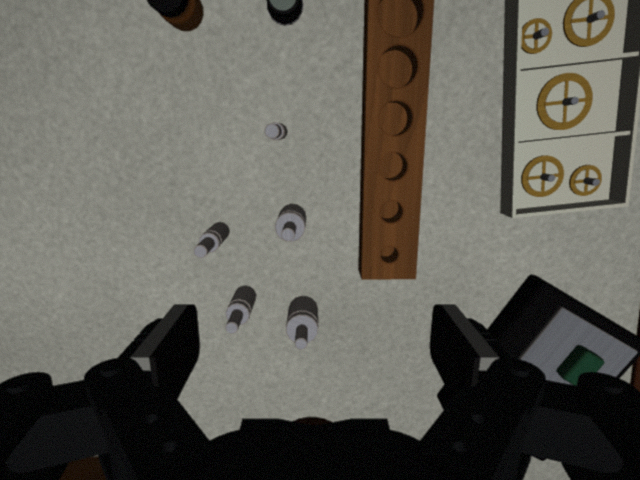

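View pics/w23.png

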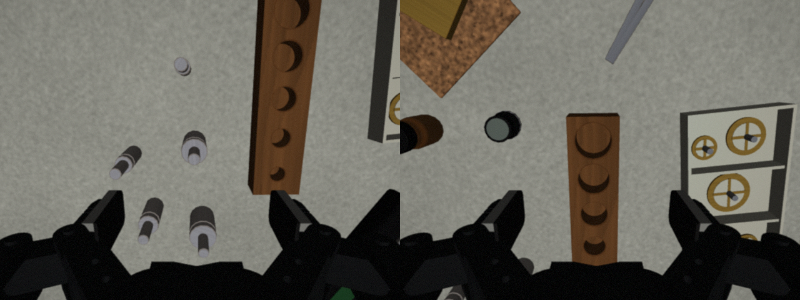

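The wrist views show five dies (w2 centre die top near (312,253)) and all six empty holes running along image columns, with the gripper covering the lower part. I'll zoom in on one die and one hole to pick the detection features.

```bash
python3 - <<'E'
import cv2,numpy as np
a=cv2.imread("pics/w2.png")[195:285,262:362];b=cv2.imread("pics/w3.png")[180:270,262:362]
cv2.imwrite("pics/z.png",np.hstack([cv2.resize(x,(400,360),interpolation=0) for x in(a,b)]))
for x in (a,b): 
    h=cv2.cvtColor(x,cv2.COLOR_BGR2HSV)
    for r in range(5,90,12): print([tuple(int(t) for t in h[r,c]) for c in (5,40,50,60,90)])
    print(0)
E
```

```text
[(30, 14, 145), (25, 21, 143), (33, 21, 132), (19, 14, 146), (33, 17, 147)]
[(33, 16, 141), (24, 26, 50), (24, 27, 48), (23, 20, 112), (37, 16, 146)]
[(33, 18, 138), (8, 10, 103), (150, 4, 132), (25, 22, 70), (30, 16, 141)]
[(33, 19, 148), (115, 11, 140), (5, 31, 49), (138, 9, 138), (25, 19, 147)]
[(34, 14, 148), (18, 20, 63), (120, 8, 136), (110, 11, 139), (33, 20, 152)]
[(33, 17, 147), (15, 16, 124), (120, 10, 149), (24, 18, 140), (27, 20, 139)]
[(36, 18, 138), (38, 14, 145), (30, 14, 145), (30, 17, 152), (38, 19, 147)]
[(35, 20, 142), (37, 16, 141), (33, 16, 143), (33, 22, 141), (20, 16, 146)]
0
[(22, 48, 59), (16, 211, 29), (16, 182, 35), (11, 185, 33), (26, 17, 123)]
[(13, 162, 88), (12, 164, 81), (15, 169, 86), (12, 168, 82), (30, 21, 131)]
[(14, 151, 88), (14, 156, 85), (14, 169, 86), (14, 155, 79), (30, 24, 129)]
[(15, 92, 103), (13, 158, 84), (14, 162, 88), (14, 163, 78), (30, 13, 133)]
[(17, 58, 114), (14, 151, 86), (14, 172, 86), (14, 168, 76), (30, 18, 140)]
[(23, 32, 134), (16, 162, 33), (15, 191, 40), (11, 236, 27), (33, 16, 143)]
[(23, 24, 140), (14, 161, 81), (14, 165, 85), (15, 184, 79), (41, 15, 140)]
[(36, 18, 140), (12, 161, 90), (13, 167, 87), (14, 168, 76), (30, 11, 138)]
0
```

View pics/z.png

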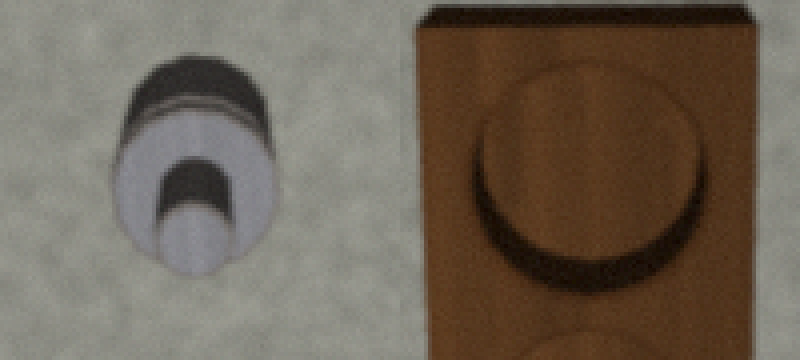

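Left crop: the die's lit faces are bluish, with dark sides. Right crop: the hole's walls are dark. A vertical look, with the camera straight above the target, makes both concentric, so mask centroids will locate them without parallax. I'll measure all the dies and two holes that way.

```bash
cat >>h.py <<'E'
Y=84.; OFF=None
def look(x,y,kind,name=None):
    """camera vertically above (x,y); returns measured (x,y), diameter mm"""
    z=58 if kind=="die" else 36
    a=np.radians(Y)
    t=np.array([x,y])-66.5*np.array([np.cos(a),np.sin(a)])
    manip.reach([t[0],t[1],z+86],[180,0,Y]); s=cams.snapshot("wrist")
    f=cv2.GaussianBlur(s["frame"],(5,5),0).astype(int); R,B=f[...,0],f[...,2]
    h=cv2.cvtColor(f.astype(np.uint8),cv2.COLOR_RGB2HSV)
    if kind=="die": m=(B-R>-6)&(h[...,2]>75)
    else: m=(h[...,2]<62)&(h[...,1]>90)
    m=cv2.morphologyEx(m.astype(np.uint8)*255,cv2.MORPH_CLOSE,np.ones((5,5)))
    n=px(s,[x,y,z]); 
    if name: cv2.imwrite("pics/"+name,np.hstack([s["frame"][200:440,160:480,::-1],cv2.merge([m]*3)[200:440,160:480]]))
    best=None
    for c in cv2.findContours(m,cv2.RETR_EXTERNAL,cv2.CHAIN_APPROX_NONE)[0]:
        hl=cv2.convexHull(c); A=cv2.contourArea(hl)
        if A<300 or A>9000: continue
        M=cv2.moments(hl); u=np.array([M["m10"]/M["m00"],M["m01"]/M["m00"]]); d=np.linalg.norm(u-n)
        if best is None or d<best[0]: best=(d,u,A)
    if best is None: return None
    p=pt(s,*best[1],z); D=(s["world_to_cam"]@np.array([*p,1]))[2]
    return p[:2],2*np.sqrt(best[2]/np.pi)*D/s["fx"],best[0]
E
python3 - <<'E'
from h import *
for i,(x,y) in enumerate([(515,-46),(518,-145),(516,-261),(448,-234),(430,-152)]):
    r=look(x,y,"die",f"d{i}.png"); print("die",r)
    if r and r[2]>6: print("  re",look(*r[0],"die",f"d{i}.png"))
for i,(x,y) in enumerate([(652,43),(624,-211)]):
    r=look(x,y,"hole",f"ho{i}.png");print("hole",r)
    if r and r[2]>6: print("  re",look(*r[0],"hole",f"ho{i}.png"))
print(manip.get_time_s())
cv2.imwrite("pics/m.png",np.vstack([cv2.imread("pics/"+n)[:,:640] for n in("d2.png","ho1.png")]))
E
```

```text
die (array([512.68185084, -58.14536826]), np.float64(16.570391075345732), np.float64(22.988976158316284))
  re (array([512.53029753, -57.8966449 ]), np.float64(14.210782579376081), np.float64(0.5459648495073502))
die (array([ 515.19365189, -157.22785552]), np.float64(31.3406062817091), np.float64(23.506989664900924))
  re (array([ 515.22090418, -157.29748755]), np.float64(31.592840235908344), np.float64(0.1408391183319857))
die (array([ 513.98751992, -279.22988617]), np.float64(36.45373287812788), np.float64(34.10674970435723))
  re (array([ 514.00118623, -279.18285517]), np.float64(36.76869695262958), np.float64(0.09283680301606746))
die (array([ 442.90894814, -251.79574614]), np.float64(26.968940364997664), np.float64(34.15923743965634))
  re (array([ 442.75463697, -252.46021707]), np.float64(26.621056772118294), np.float64(1.2982384841726202))
die (array([ 425.73632382, -164.53507822]), np.float64(21.401854683551555), np.float64(24.60049816612874))
  re (array([ 425.48026666, -165.22035625]), np.float64(21.568557137387106), np.float64(1.3920254197612856))
hole (array([648.52818046,  42.17698956]), np.float64(45.04865864836191), np.float64(6.588121914927784))
  re (array([648.46540975,  42.12784582]), np.float64(45.02703276162135), np.float64(0.14902361612784373))
hole (array([ 623.60998372, -207.09045655]), np.float64(20.228763457664737), np.float64(7.429833185784709))
  re (array([ 623.55205634, -207.56834431]), np.float64(19.6838619556874), np.float64(0.9082669390398307))
11.3083
```

View pics/m.png

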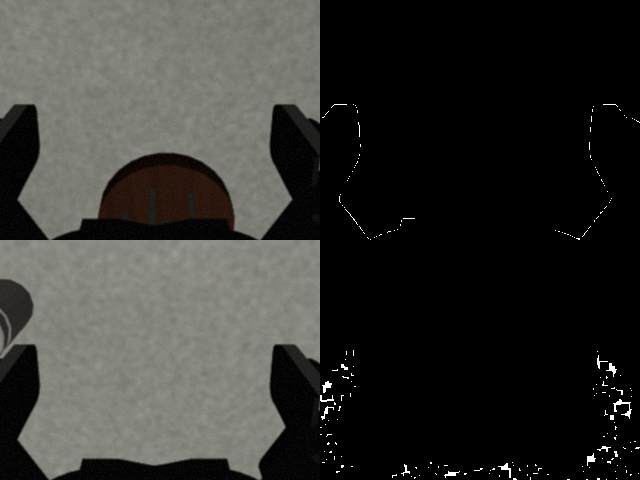

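The crops missed the targets: nadir is near (314,135), in the upper part of the image. The measurements hold, though: diameters of about 22, 27, 32 and 37 plus the small one, so die_43 is absent, and hole spacing is 250.9 against 250. I'll measure the rest and fit the stand.

```bash
sed -i 's/\[200:440,160:480/[15:255,154:474/g' h.py; python3 - <<'E'
from h import *
h0=np.array([623.6,-207.4]);h5=np.array([648.5,42.15])
H={}
for i in (4,3,2,1,0):
    r=look(*(h0+(h5-h0)*i/5),"hole",f"hq{i}.png");print(i,r);H[i]=r[0]
r=look(512.5,-58,"die","d0b.png");print(r)
print(manip.get_time_s())
P=np.array([H[i] for i in range(5)]+[h5]);k=np.arange(6)
for w in (0,1):
    c=np.polyfit(k,P[:,w],1);print(c,(P[:,w]-np.polyval(c,k)).round(2))
cv2.imwrite("pics/m2.png",np.vstack([cv2.imread("pics/"+n)[:,:640] for n in("d0b.png","hq0.png")]))
E
```

```text
4 (array([643.55616901,  -7.69557552]), np.float64(40.10846548478541), np.float64(0.14070293668927697))
3 (array([638.63367987, -57.62041891]), np.float64(35.2677968492235), np.float64(0.1993573948225772))
2 (array([ 633.66588144, -107.47728322]), np.float64(30.177521517440347), np.float64(0.2783404509944387))
1 (array([ 628.65737628, -157.36129152]), np.float64(25.23003915483495), np.float64(0.28470224050835896))
0 (array([ 623.64529164, -207.16085181]), np.float64(20.181662508166486), np.float64(0.46425509362631634))
(array([512.60149261, -57.71557788]), np.float64(14.244879841398687), np.float64(0.5721221169560919))
14.4667
[  4.9696491 623.6856103] [-0.04  0.    0.04  0.04 -0.01 -0.03]
[  49.86880775 -207.19958954] [ 0.04 -0.03 -0.02 -0.03  0.03  0.01]
```

View pics/m2.png

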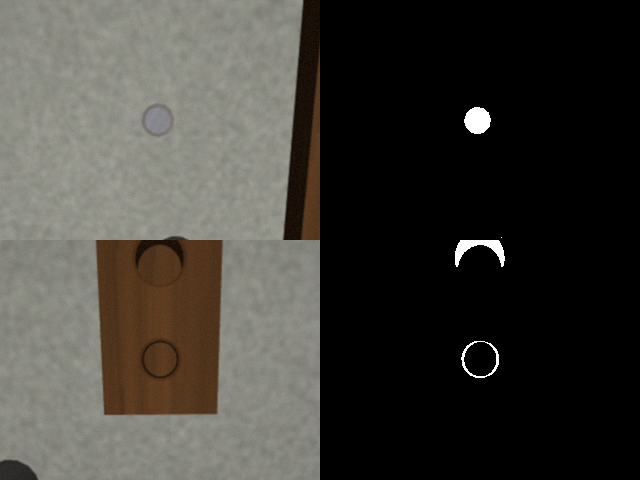

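Holes fit a straight line to 0.04 mm, with diameters 20, 25, 30, 35, 40 and 45. Next I calibrate the camera-to-gripper bias: centre die_33 with two crossed grasps, then look at it again.

```bash
cat >>h.py <<'E'
def up(z): p=manip.get_tool_pos(); manip.line_to([p[0],p[1],z],vel=200)
E
python3 - <<'E'
from h import *
p=np.array([515.2,-157.3])
claw.set_gripper(0.5)
for y in (Y,-6):
    manip.reach([*p,130],[180,0,y]); manip.line_to([*p,74],vel=120)
    claw.set_gripper(0,20); print(manip.get_grip_width(),manip.get_gripper_force(),manip.get_ft_force(),manip.get_tool_pos())
    claw.set_gripper(0.5); up(130)
tp=p
r=look(*p,"die");print(r); print("bias meas-TCP",r[0]-p)
r=look(*r[0],"die","c33.png");print(r); print("bias meas-TCP",r[0]-p,manip.get_time_s(),manip.get_tool_pos(),manip.get_tool_rot())
E
```

```text
0.15221397565517045 20.396009981632233 [-1.33162529  0.73969584  4.57368739] [ 515.66757695 -157.43078506   74.79258095]
0.15108744125893334 20.064666867256165 [-0.26880968 -0.14178914  3.88839978] [ 515.85315831 -157.39695117   74.88540308]
(array([ 515.52583457, -157.38164669]), np.float64(31.441020611125357), np.float64(0.6176170528044009))
bias meas-TCP [ 0.32583457 -0.08164669]
(array([ 515.53995214, -157.43116551]), np.float64(31.461339090998884), np.float64(0.0973442450225907))
bias meas-TCP [ 0.33995214 -0.13116551] 21.7833 [ 508.6271496  -223.35597782  144.00097855] [-1.79998740e+02  3.19827640e-03  8.40101301e+01]
```

Bias is under 0.4 mm, so targets can be used as measured. I'll place die_33 first as a trial.

```bash
cat >>h.py <<'E'
HOLE=lambda k: np.array([623.686+4.9696*k,-207.2+49.869*k])
def to_xy(p,z,vel=100):
    """line to p, then correct the standing error"""
    manip.line_to([*p,z],vel=vel); e=np.array([*p,z])-manip.get_tool_pos()
    manip.line_to([*(np.array(p)+e[:2]),z+e[2]],vel=40); return np.array(p)+e[:2],z+e[2]
def place(p,k):
    claw.set_gripper(0.45)
    manip.reach([*p,125],[180,0,Y]); manip.line_to([*p,74],vel=150)
    claw.set_gripper(0,60); g=manip.get_tool_pos()[2]; w=manip.get_grip_width()
    up(190); h=HOLE(k); manip.reach([*h,190],[180,0,Y])
    c,_=to_xy(h,g+42); zc=manip.get_tool_pos()[2]; f0=manip.get_ft_force().copy(); F=[]
    cz=g+42
    for foot in (37,34,31,28,22,16,12):
        manip.line_to([*c,_-42+foot],vel=40); f=manip.get_ft_force()-f0; F.append(f.round(1).tolist())
        if f[2]>18: print("BLOCKED at",foot,F[-1],manip.get_tool_pos(),h); return False
    print("die",k,"grip",round(w,3),"F",F[1],F[-1],"foot",manip.get_tool_pos()[2]-g,"err",manip.get_tool_pos()[:2]-h,"hold",manip.get_gripper_force())
    claw.set_gripper(0.4); up(190); print("t",manip.get_time_s()); return True
E
python3 - <<'E'
from h import *
place(np.array([515.5,-157.4]),3)
E
```

```text
die 3 grip 0.138 F [0.1, -0.7, 0.3] [-0.2, 0.8, 0.1] foot 11.066866199252104 err [-0.80169869 -0.07795448] hold 58.50332736968994
t 28.6583
```

```bash
python3 - <<'E'
from h import *
for p,k in (((514.0,-279.2),4),((442.75,-252.4),2),((425.5,-165.2),1),((512.6,-57.8),0)):
    if not place(np.array(p),k): break
manip.reach([480,130,330],[180,0,Y]); snap("wrist","wp.png"); snap("scene","s2.png"); snap("top","t2.png")
E
```

```text
die 4 grip 0.136 F [-0.9, 0.4, 0.6] [-0.9, 0.5, -1.5] foot 11.081018786931764 err [-0.77718023 -0.26202918] hold 58.50705921649933
t 36.65
die 2 grip 0.137 F [0.1, 1.6, 0.5] [-0.4, 0.7, 0.7] foot 11.120369168447795 err [-0.76920581 -0.19074899] hold 58.507118225097656
t 44.6417
die 1 grip 0.138 F [-1.1, -0.6, 0.3] [-0.9, 0.1, 0.2] foot 11.210769002944545 err [-0.77083349 -0.23938593] hold 58.513954281806946
t 52.1833
die 0 grip 0.14 F [-1.4, -0.1, -0.4] [-1.0, 1.0, -0.6] foot 11.179220576219421 err [-0.74176831 -0.00935516] hold 58.50173771381378
t 59.4667
```

```bash
python3 - <<'E'
import cv2,numpy as np
a=cv2.imread("pics/s2.png")[120:400,100:500];b=cv2.imread("pics/wp.png")
cv2.imwrite("pics/v2.png",np.hstack([cv2.resize(a,(400,280)),cv2.resize(b,(373,280))]))
E
```

```text
(no output)
```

View pics/v2.png

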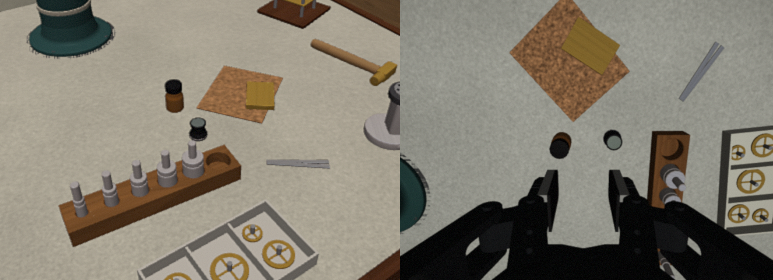

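All five dies stand home in their holes, with the sixth (45 mm) hole empty. The plate has been knocked towards the pad's corner (about (590,45) in the composite). I'll measure plate and pad, and check which tool tilts the arm can reach for flipping it in two 90° stages.

```bash
cat >>h.py <<'E'
def plate(z=16,name=None):
    s=cams.snapshot("wrist"); f=cv2.GaussianBlur(s["frame"],(5,5),0); h=cv2.cvtColor(f,cv2.COLOR_RGB2HSV).astype(int)
    sat=h[...,1]>75; out=[]
    for m,zz in((sat&(h[...,0]>=19)&(h[...,0]<35)&(h[...,2]>45),z),(sat&(h[...,0]<35)&(h[...,2]>45),4)):
        m=cv2.morphologyEx(m.astype(np.uint8)*255,cv2.MORPH_OPEN,np.ones((7,7)))
        c=max(cv2.findContours(m,cv2.RETR_EXTERNAL,cv2.CHAIN_APPROX_NONE)[0],key=cv2.contourArea)
        P=np.array([pt(s,*q[0],zz)[:2] for q in c],np.float32); (ce,wh,a)=cv2.minAreaRect(P)
        if wh[0]<wh[1]: wh=wh[::-1]; a+=90
        out.append((np.round(ce,1),np.round(wh,1),round((a+90)%180-90,1)))
        if name: cv2.drawContours(f,[c],-1,(255,0,0) if zz==z else (0,255,0),1)
    if name: cv2.imwrite("pics/"+name,f[:,:,::-1])
    return out
E
python3 - <<'E'
from h import *
manip.reach([510,120,300],[180,0,Y]); print(plate(name="pl.png"),manip.get_time_s())
for ps in range(-60,121,20):
    print(ps,[''.join('.' if manip.ik([466,226,z],[180,-t,ps]) is None else 'X' for t in (-60,-45,-30,-15,0,15,30,45,60,75,90)) for z in (25,60,140)])
E
```

```text
[(array([507.6, 249.1]), array([89.2, 61.5]), -37.8), (array([472.1, 231.9]), array([178.6, 163.6]), -54.3)] 61.4167
-60 ['XXXXXXXXXXX', 'XXXXXXXXXXX', 'XXXXXXXXXXX']
-40 ['XXXXXXXXXXX', 'XXXXXXXXXXX', 'XXXXXXXXXXX']
-20 ['XXXXXXXXXXX', 'XXXXXXXXXXX', 'XXXXXXXXXXX']
0 ['XXXXXXX..XX', 'XXXXXXX...X', 'XXXXXXX....']
20 ['XXXXXXX....', 'XXXXXXX....', '.XXXXX.....']
40 ['XXXXXXX...X', 'XXXXXXX....', '.XXXXXX....']
60 ['XXXXXXXXXXX', 'XXXXXXXXXXX', 'XXXXXXXX..X']
80 ['XXXXXXXXXXX', 'XXXXXXXXXXX', 'XXXXXXXXXXX']
100 ['XXXXXXXXXXX', 'XXXXXXXXXXX', 'XXXXXXXXXXX']
120 ['XXXXXXXXXXX', 'XXXXXXXXXXX', 'XXXXXXXXXXX']
```

View pics/pl.png

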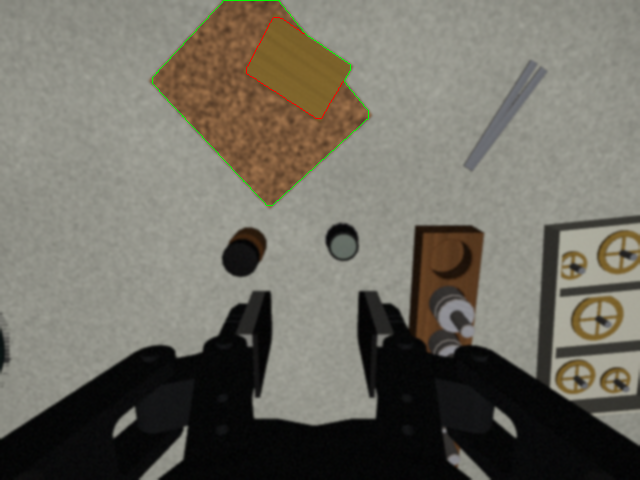

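The overlay shows the plate outlined cleanly at (300,68), giving 89.2×61.5 mm at −37.8°. Three pad corners, (153,79), (270,206) and (370,115), are clean. At this heading all tilts are reachable. Stage 1: grip the plate across its 62 mm width and lift it.

```bash
cat >>h.py <<'E'
def rot(th,ps): return [180,-th,ps]
def tz(th,ps):
    t,p=np.radians([th,ps]); return np.array([np.sin(t)*np.cos(p),np.sin(t)*np.sin(p),-np.cos(t)])
def descend(p,z0,z1,step,fmax):
    f0=manip.get_ft_force().copy()
    for z in np.arange(z0,z1,-step):
        manip.line_to([*p,z],vel=40); f=manip.get_ft_force()-f0
        if f[2]>fmax: return z,f
    return None,f
E
python3 - <<'E'
from h import *
s=cams.snapshot("wrist"); A=pt(s,153,79,4);C=pt(s,370,115,4);B=pt(s,270,206,4);print("pad",(A+C)/2,np.linalg.norm(A-B),np.linalg.norm(C-B))
p=np.array([507.6,249.1]);ps=-37.8;th=-20
claw.set_gripper(0.87)
b=np.array([*p,20])-100*tz(th,ps)
manip.reach([b[0],b[1],200],rot(th,ps)); q0=manip.get_qpos(); manip.line_to(b.tolist()); 
manip.line_to([*p,20],vel=100); e=p-manip.get_tool_pos()[:2];p=p+e
print(manip.get_tool_pos(),manip.get_ft_force())
z,f=descend(p,18,1,1,4); print("contact",z,f,manip.get_tool_pos())
z=z or 3
manip.line_to([*p,z+4],vel=40)
claw.set_gripper(0,100); print(manip.get_grip_width(),manip.get_gripper_force(),manip.get_ft_force(),manip.get_tool_pos())
manip.line_to([*p,140],vel=100); print(manip.get_grip_width(),manip.get_gripper_force(),manip.get_ft_force(),manip.get_qpos(),manip.get_time_s())
snap("scene","s3.png")
E
```

```text
pad [467.69816307 228.94683473   4.        ] 175.44229915690116 144.79360741316432
[508.29776955 249.16031264  20.55600109] [-0.81802191  0.46750584 -0.03460907]
contact 4 [-1.07802085 -2.57915731 11.33968299] [506.9470208  249.12000683   5.18826234]
0.6957068207274312 112.14482653245796 [-1.19291088 -2.67739661 11.78015418] [506.98735689 248.67432128   9.16501928]
0.6914285014702122 108.1691300868988 [-0.80036402 -0.12112276 -6.58936401] [-9.54429655e-02  3.50975788e+01 -2.78052983e+01  1.00170020e+02
 -2.51113272e+00  5.75481608e+01 -1.51027314e+02] 71.25
```

Plate is held (weight shows in the wrist force). Next, rotate it to standing above the pad centre, checking joint continuity first.

```bash
python3 - <<'E'
from h import *
ps=-37.8;c=np.array([468,228.])
for th in (-20,10,40,70): 
    q=manip.ik([*c,140],rot(th,ps)); print(th,None if q is None else np.round(q))
for th in (-20,0,20,40,55,70): 
    q0=manip.get_qpos(); q=manip.ik([*c,140],rot(th,ps)); d=np.abs(np.array(q)-q0).max()
    if d>70: print("big",th,d,np.round(q)); break
    manip.goto_joints(q)
print(manip.get_tool_pos(),manip.get_tool_rot(),manip.get_grip_width(),manip.get_gripper_force(),manip.get_time_s())
snap("scene","s3.png");a=cv2.imread("pics/s3.png");cv2.imwrite("pics/s3c.png",a[60:340,120:480])
E
```

```text
-20 [   2.   32.  -29.  106.   -4.   55. -150.]
10 [ -48.   21.   16.  118.    6.   38. -167.]
40 [-104.   48.   70.  126.   -9.   27. -165.]
70 [-118.   87.   78.  126.  -26.   29. -167.]
[468.64203421 227.62333752 140.44275414] [-179.84714282  -69.78689234  -38.03560607] 0.6914198409452424 109.31324601173401 74.8
```

View pics/s3c.png

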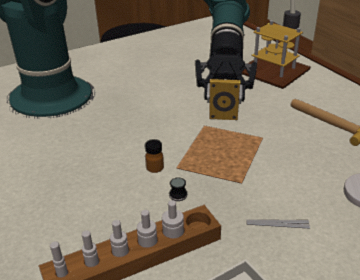

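The plate hangs upright in the gripper with the recessed face outward, near (225,100) in the crop. Now lower it to contact, release and back off.

```bash
python3 - <<'E'
from h import *
ps=-37.8;c=np.array([468,228.]);th=70
manip.line_to([*c,62],vel=80)
z,f=descend(c,59,40,1,5); print("contact",z,f,manip.get_tool_pos(),manip.get_tool_rot())
if z:
    claw.set_gripper(0.87); t=manip.get_tool_pos()
    manip.line_to((t-130*tz(th,ps)).tolist(),vel=120); p=manip.get_tool_pos()
    manip.line_to([p[0],p[1],230]); print(manip.get_time_s(),manip.get_qpos())
    manip.hold(.3)
snap("scene","s4.png");a=cv2.imread("pics/s4.png")
s=snap("wrist","w4.png")
cv2.imwrite("pics/s4c.png",np.hstack([a[60:340,120:480],cv2.resize(cv2.imread("pics/w4.png"),(373,280))]))
E
```

```text
contact 49 [-3.26889071 -0.07328396  9.65813713] [468.20867884 227.90518239  50.19913808] [-179.91192453  -70.09054878  -37.86646883]Traceback (most recent call last):
  File "<stdin>", line 8, in <module>
host.PlanningError: the arm cannot follow that straight line within its joint ranges
```

```bash
python3 - <<'E'
from h import *
print(manip.get_tool_pos(),manip.get_qpos().round(),manip.get_time_s())
for th,zz in ((-30,90),(-30,140),(-40,140),(0,140)):
  b=np.array([468,228,49])-zz*tz(th,-37.8); q=manip.ik(b.tolist(),rot(th,-37.8)); print(th,zz,b.round(),None if q is None else np.round(q))
s=snap("wrist","w4.png");a=snap("scene","s4.png")["frame"][60:340,120:480,::-1]
cv2.imwrite("pics/s4c.png",np.hstack([a,cv2.resize(cv2.imread("pics/w4.png"),(373,280))]))
E
```

```text
[371.74201829 302.02465059  93.31417759] [-132.  100.   80.  121.  -37.   49. -166.] 80.2583
-30 90 [504. 200. 127.] [ -47.   46.   51.  103.  -51.   83. -103.]
-30 140 [523. 185. 170.] [ -41.   40.   43.   99.  -43.   83. -109.]
-40 140 [539. 173. 156.] [ -33.   47.   40.   92.  -47.   93. -105.]
0 140 [468. 228. 189.] [ -76.   27.   60.  115.  -29.   54. -129.]
```

View pics/s4c.png

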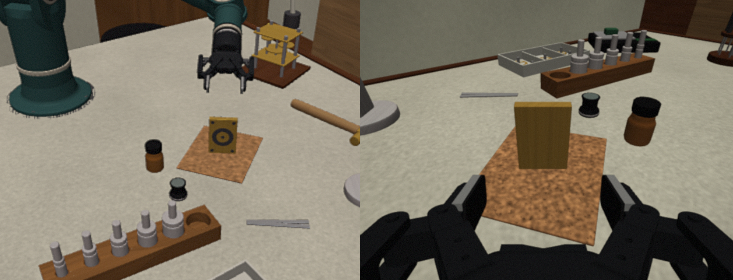

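The plate stands alone in the middle of the pad, plain face towards the gripper (wrist view about (543,135)) and recess outward. Stage 2: go over the top and grip it leaning from the other side.

```bash
python3 - <<'E'
from h import *
ps=-37.8;th=-30;g=np.array([468.2,227.9,50.]);b=g-140*tz(th,ps)
way=[([376,298,160],50),([385,292,240],20),([430,258,270],0),([490,211,270],-15),([b[0],b[1],240],-30),(b,-30)]
q0=manip.get_qpos()
for p,t in way:
    q=manip.ik(list(p),rot(t,ps)); d=np.abs(np.array(q)-manip.get_qpos()).max(); print(np.round(p),t,d.round(),np.round(q))
    if d>90: break
    manip.goto_joints(q)
else:
    e=b-manip.get_tool_pos(); g2=g+e
    manip.line_to((b+e).tolist(),vel=50); print("at",manip.get_tool_pos()-b)
    manip.line_to(g2.tolist(),vel=80); print(manip.get_tool_pos()-g,manip.get_ft_force())
    claw.set_gripper(0,100); print(manip.get_grip_width(),manip.get_gripper_force(),manip.get_ft_force())
    for t in (-30,0,25,45):
        q=manip.ik([468,228,150],rot(t,ps));print(t,None if q is None else np.round(q))
print(manip.get_time_s())
E
```

```text
[376 298 160] 50 24.0 [-126.   75.   87.  125.  -36.   46. -151.]
[385 292 240] 20 41.0 [-118.   35.   87.  121.  -20.   52. -150.]
[430 258 270] 0 24.0 [ -95.   22.   75.  113.  -24.   63. -137.]
[490 211 270] -15 30.0 [ -64.   27.   60.  104.  -34.   77. -121.]
[524. 185. 240.] -30 19.0 [ -46.   37.   51.   96.  -43.   91. -110.]
[524. 185. 171.] -30 5.0 [ -44.   42.   49.   99.  -46.   85. -106.]
at [ 2.04268815 -2.00109565  1.23428185]
[ 1.56730662 -2.1863737  -0.2518011 ] [-0.0688121   0.21736253  0.55748913]
0.6923796390596583 106.15636203903705 [ 0.63519111 -0.72589887  5.88298195]
-30 [ -51.   40.   48.  106.  -48.   80. -107.]
0 [ -77.   34.   63.  117.  -38.   53. -121.]
25 [ -99.   43.   74.  124.  -30.   36. -137.]
45 [-109.   58.   78.  127.  -24.   29. -153.]
86.25
```

```bash
python3 - <<'E'
from h import *
ps=-37.8;c=np.array([468,228.])
up(140)
for t in (-30,-10,10,30,45,52):
    q=manip.ik([*c,140],rot(t,ps)); d=np.abs(np.array(q)-manip.get_qpos()).max()
    if d>70: print("big",t,d); break
    manip.goto_joints(q)
print(manip.get_tool_pos(),manip.get_tool_rot(),manip.get_grip_width(),manip.get_qpos().round())
if t==52:
    manip.line_to([*c,35],vel=80)
    z,f=descend(c,30,12,1,4); print("contact",z,f,manip.get_tool_pos())
snap("scene","s5.png");a=cv2.imread("pics/s5.png");cv2.imwrite("pics/s5c.png",cv2.resize(a[100:300,220:480],None,fx=2,fy=2))
print(manip.get_time_s())
E
```

```text
[468.7216585  227.18600706 139.90988783] [179.88439016 -51.88062928 -37.80491727] 0.6920372930157497 [-112.   68.   78.  127.  -29.   28. -154.]
contact 20 [-2.85531115  0.3658622   4.86608599] [468.17876836 228.01577568  20.37559506]
93.3583
```

View pics/s5c.png

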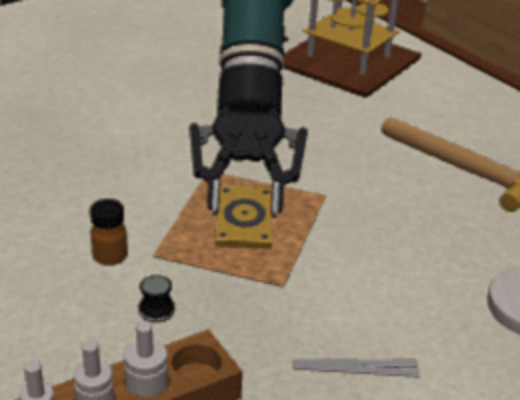

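The plate is almost flat with the recess up, near the middle of the pad at (245,212) in the crop. Release it, back away along the tool axis and check.

```bash
python3 - <<'E'
from h import *
ps=-37.8;th=52
claw.set_gripper(0.9); manip.hold(.3); t=manip.get_tool_pos()
for d in (130,100,80):
    try: manip.line_to((t-d*tz(th,ps)).tolist(),vel=100); break
    except manip.PlanningError: pass
p=manip.get_tool_pos(); print(p)
for pp,tt in (([p[0],p[1],200],40),([p[0]+10,p[1]-8,280],15),([430,200,330],0)):
    q=manip.ik(list(pp),rot(tt,ps)); print(np.abs(np.array(q)-manip.get_qpos()).max()); manip.goto_joints(q)
print(plate(name="fin.png"),manip.get_ft_force(),manip.get_time_s())
snap("scene","s6.png"); a=cv2.imread("pics/s6.png")[100:420,100:460]
cv2.imwrite("pics/fc.png",np.hstack([a,cv2.resize(cv2.imread("pics/fin.png"),(427,320))]))
E
```

```text
[387.23420203 290.17064878  99.89819469]
18.254383910283906
32.78628077579968
17.155788175779122
[(array([484.7, 214.8]), array([60.2, 44.4]), 51.6), (array([466.1, 227.4]), array([178.8, 149.1]), -54.3)] [ 0.0047351   0.54874662 -0.18869502] 97.175
```

View pics/fc.png

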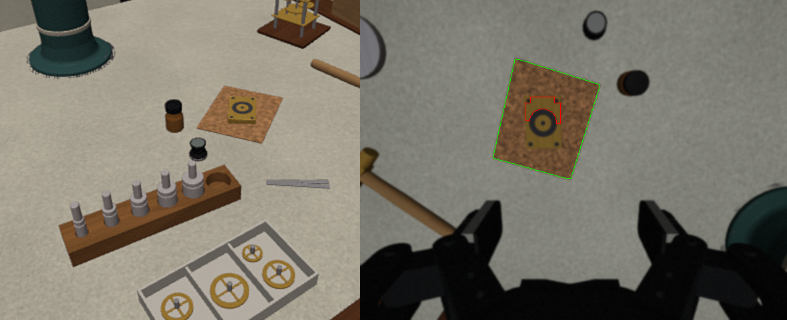

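The plate lies flat with the recess up, its centre (543,123) within about 10 mm of the pad centre (547,119). All five dies are home, the other items are where they were, and the arm is clear. Handing in.

```bash
python3 - <<'E'
from rig import manip, cams, claw
print(manip.finish_job(),manip.get_time_s())
E
```

```text
the job is handed in; nothing more can be done
the job is handed in; nothing more can be done
```

The job is handed in, with no verdict returned: all five dies that were out (die_43 was absent) stand home in their own holes, and the brass plate lies flat near the pad centre with its recessed face up.

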